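# Swap the wrong pole-clamp saddle in a street-lamp kit

### The job

The three lanes of the kitting board should each hold a wide pole-clamp saddle, but one holds a narrow one: slide that one out of its lane so that it lies flat and wholly in the reject trough, then slide the wide saddle from the stock area into the empty lane, straight and with neither end sticking out. Keep the saddles down on the board, sliding them rather than lifting or tipping them, and leave the other saddles where they are.

Things in the scene. Friction and masses are not known exactly. Their poses are not given: they have to be found in the camera images.
- board: Plywood kitting board, fixed. Origin on the table under the centre of the middle lane; x across the lanes (away from the robot), y along them. From -y to +y: trough, lanes (y -46 to 43 mm), empty aisle (43 to 120), stock area (120 to 216), all x -111 to 111 mm. Lanes, aisle and stock share one flat deck 14 mm above the table. Beyond x = 115 mm loose bolts lie on a ledge.
- lane_near (a point): Deck surface at the centre of the lane nearest the robot, axes as the board's. A lane is 68 mm wide (x), 89 mm long (y), open at both ends, between aluminium strips 6 mm wide and 10 mm higher than the deck; lanes are 74 mm apart.
- lane_mid (a point): The same point of the middle lane.
- lane_far (a point): The same point of the far lane.
- trough (a point): Centre of the reject trough's floor (110 mm along y, 230 mm along x), 6 mm above the table: 8 mm below the deck. It is open towards the lanes; its other rims rise 26 mm above the table.
- kit_wide_a_c (a point): Wide saddle: grey cast half pole-clamp, flat on its flanges. Footprint 64 (x) x 60 mm (y), flanges 6 mm thick along both sides; between them, along y, an arch 40 mm wide with upright walls 14 mm high, round above, top at 34 mm, its inside filled by a web 7 mm back from each end. 0.1 to 0.2 kg. Point: on its centre line, 11 mm above its underside. This one is right, in one of the lanes.
- kit_wide_b_c (a point): A second wide saddle, alike, right, in another lane.
- kit_narrow_c (a point): Narrow saddle: grey casting like the wide one, footprint 64 (x) x 60 mm (y), flanges 6 mm thick, but its arch (along y) is only 20 mm wide and 19 mm high. Point: on its centre line, 11 mm above its underside. This one, in any of the three lanes, is the wrong part. Its y lies along the lane.
- stock_wide_c (a point): Wide saddle, alike, in the stock area, at either of two places 116 mm apart, its y turned up to 0.45 rad from the board's: the one to put into the kit.
- stock_narrow_c (a point): Narrow saddle: grey casting like the wide one, footprint 64 (x) x 60 mm (y), flanges 6 mm thick, but its arch (along y) is only 20 mm wide and 19 mm high. Point: on its centre line, 11 mm above its underside. This one lies at the other place in the stock area and stays there.
There are look-alikes about, which are no part of the job. What is shaped like the part that bears kit_wide_b_c but red or yellow is not meant.

How it is judged (in metres and radians):
At the end, for the whole second after the job is handed in: Each lane holds a wide saddle, flat, at rest, within 17 mm of the lane centre along it and 0.12 rad of its direction; the kit's narrow saddle lies flat and at rest on the trough floor, centre 72 to 135 mm from the lanes' centre line; the stock's narrow one within 20 mm of its start (y of stock_wide_c in the frame of board between -0.017 and 0.017 m and x of stock_wide_c in the frame of board between -0.08 and 0.08 m and z of stock_wide_c in the frame of board between 0.021 and 0.029 m and linear speed of each of stock_wide, kit_wide_a, kit_wide_b, kit_narrow, stock_narrow below 0.02 m/s and angular speed of each of stock_wide, kit_wide_a, kit_wide_b, kit_narrow, stock_narrow below 0.2 rad/s and angle between the y axis of each of stock_wide_c, kit_wide_a_c, kit_wide_b_c and the y axis of board, either way round below 0.12 rad and angle between each of stock_wide_c, kit_wide_a_c, kit_wide_b_c, kit_narrow_c's own z axis and vertical below 0.12 rad and y of kit_wide_a_c in the frame of board between -0.017 and 0.017 m and x of kit_wide_a_c in the frame of board between -0.08 and 0.08 m and z of kit_wide_a_c in the frame of board between 0.021 and 0.029 m and y of kit_wide_b_c in the frame of board between -0.017 and 0.017 m and x of kit_wide_b_c in the frame of board between -0.08 and 0.08 m and z of kit_wide_b_c in the frame of board between 0.021 and 0.029 m and y of kit_narrow_c in the frame of board between -0.135 and -0.072 m and x of kit_narrow_c in the frame of board between -0.095 and 0.095 m and z of kit_narrow_c in the frame of board between 0.012 and 0.022 m and distance of stock_narrow_c from where it was at the start of the episode below 0.02 m); the robot touches nothing.
It fails at once if a saddle is lifted more than 15 mm above its place on the deck (z of any of kit_wide_a_c, kit_wide_b_c, kit_narrow_c, stock_wide_c, stock_narrow_c in the frame of board above 0.04 m).
It fails at once if a saddle is tipped by more than 0.6 rad (angle between any of kit_wide_a_c, kit_wide_b_c, kit_narrow_c, stock_wide_c, stock_narrow_c's own z axis and vertical above 0.6 rad).
It fails at once if another saddle is moved: a right one in the kit by more than 15 mm, or the narrow one in stock by more than 20 mm (distance of any of kit_wide_a_c, kit_wide_b_c from where it was at the start of the episode above 0.015 m or distance of stock_narrow_c from where it was at the start of the episode above 0.02 m).
It also fails if it takes over 58 s, if anything falls off the work surface, if the arm or the gripper's body presses on something with over 40 N, if the wrist force passes 120 N, or if a joint passes its speed limit or range.

### The arm

A 6-joint arm with a two-finger parallel gripper is mounted at the origin on the work surface. World frame = base frame: x ahead of the robot, y to its left, z up, the work surface at z = 0. Lengths are in mm, angles in rad, forces in N, time in s.
With the tool pointing down it reaches from about 275 to 850 mm from the base axis. Payload 5.2 kg.
Tool frame: the origin (TCP) lies midway between the tips of the shut fingers; the grasp point (between the pads) lies 19 mm behind it (arm.pinch_z is the distance from the TCP to the grasp point, in mm); z points along the fingers, y is the line along which they close (so a half turn about z gives the same grasp; the last joint's range is limited). The gripper opens to 85 mm and grips with 20 to 120 N. Pads are 22 mm wide; open, the fingers measure 114 mm over their backs; the gripper's body (76 mm by 85 mm) begins 54 mm behind the grasp point. The pads swing forward as they close: fully open they stand 13 mm farther back than shut.
Start: joints at [1.09, 0.259, 1.535, -0, 1.348, -0.203], TCP at [150.81, 528.925, 231.31] pointing down, gripper open.
Joint ranges: [-3.14, 3.14], [-0.91, 2.08], [0.19, 2.58], [-1.22, 4.36], [0.22, 2.71], [-3.12, 3.12]. Speed limits (rad/s): [2.57, 2.57, 3.14, 3.14, 3.14, 3.14].

### API

Orientations are given as a unit quaternion [w, x, y, z].
In Python, from plant import arm, imaging gives the robot as it stands.
- The arm moves only by the tool play_rows, never from a script. Its argument "targets" is text: rows parted by semicolons, each of 6 numbers parted by spaces: the shift along the tool's x, y, z in cm, then the turn, a rotation vector about the tool's x, y, z in rad. A call has 1 to 5 rows; each row is the pose to reach, as a shift and turn from the pose commanded when the call began, along the tool's axes at that moment; what a row does not reach only later rows make up. A row lasts 1/10 s, in which the tool goes at most 50 mm and 8.59 degrees, less where a joint would pass 70% of its speed; a pose out of reach is approached as far as the arm can. A call with a gripper value outside its range is refused whole. "claw" is the gripper command: -1 is fully open, 1 is shut, values between are in proportion, set as the call begins (left out, the last holds). The fingers move at their own pace and stop on an object; "grip_force" is the grip in N (left out, the last holds). Time passes only in rows, so rows that repeat a pose let the fingers close. It gives the time, the measured TCP pose, the force, the opening and the grip force at its end, in the units of the state.
- arm.state(): the state, without advancing time (a new reading comes with each control period).
- imaging.camera(name): name is "scene" or "top" or "wrist"; returns the picture (480x640x3 uint8, red, green, blue); there is no depth.
- imaging.camera_model(name): a dict with "intrinsics" (3x3 intrinsics, pixels), "origin" and "orientation" of the camera in the world; the wrist camera has in their place "T_tool_cam" (4x4, takes a point from camera to tool coordinates, whose origin is the TCP and whose axes are the flange's). Camera axes: x right, y down, z forward; pixel columns grow to the right and rows downward; lengths in mm; the calibration is good to about 2 mm. A picture is of the moment at which its call begins: read the wrist's pose just before it. camera_model takes no time and is no camera call.
- arm.close_job(): hands the job in; it is judged then, once.
The state is a dict: "t": time; "joints": joint angles; "joint_vel": joint speeds; "effort": joint torques, N m; "tcp_pos": TCP position; "tool_rot": TCP orientation; "ft_force": force on the tool from outside, world axes, zero at the start; "torque": the same for the moment, N m; "gripper_width": opening from 0.0 (shut) to 1.0 (fully open); "finger_force": force on a finger pad.
Only numpy, scipy, OpenCV 4.12 (cv2) and the standard library are available. Lean on these libraries where they do the work, as an engineer would, in place of code of your own. Each camera call takes 0.05 s, during which the arm holds its last target. There are 200 camera calls.

## Working session

There is one attempt and no reset: what is moved stays moved. The work goes in short steps, Python scripts to look and compute and a tool call to move; the robot and the scene stay as the last step left them, time stands still between calls to the robot, and variables do not carry over. Pictures are saved under pics/ and viewed, at most 10 in all, crops included, and the job is handed in when it is done.

Besides the shell and the picture viewer there is one more tool, called by a JSON object that holds its "op" and its "data". play_rows: Moves the arm, as the interface text tells. Its arguments: {"type":"object","properties":{"targets":{"type":"string"},"claw":{"type":"number"},"grip_force":{"type":"number"}},"required":["targets"]}

```bash
mkdir -p pics && ls && cat > h.py <<'E'
import sys
sys.path.insert(0,'.')
import numpy as np, cv2
from plant import arm, imaging
from scipy.spatial.transform import Rotation as R
def quat(q): return R.from_quat([q[1],q[2],q[3],q[0]]).as_matrix()
def cam(name, st=None):
    m=imaging.camera_model(name); K=np.array(m['intrinsics'])
    if name=='wrist':
        st=st or arm.state(); T=np.array(m['T_tool_cam']); Rt=quat(st['tool_rot'])
        return K, Rt@T[:3,:3], Rt@T[:3,3]+np.array(st['tcp_pos'])
    o=np.array(m['orientation']); 
    return K, (quat(o) if o.size==4 else o.reshape(3,3)), np.array(m['origin'])
def ray(c,uv,z):
    K,Rm,o=c; uv=np.atleast_2d(np.asarray(uv,float)); d=(Rm@np.linalg.inv(K)@np.c_[uv,np.ones(len(uv))].T).T
    return o+d*((z-o[2])/d[:,2])[:,None]
def proj(c,p):
    K,Rm,o=c; q=(K@Rm.T@(np.atleast_2d(p)-o).T).T; return q[:,:2]/q[:,2:]
def snap(name,fn):
    st=arm.state(); im=imaging.camera(name); cv2.imwrite('pics/'+fn,im[:,:,::-1]); return im,st
E
python3 - <<'E'
from h import *
np.set_printoptions(precision=3,suppress=True)
for n in('top','scene'):
    snap(n,n+'0.png'); print(n,cam(n))
s=arm.state();print(s); print(imaging.camera_model('wrist'))
E
```

```text
pics
top (array([[481.378,   0.   , 315.774],
       [  0.   , 481.378, 233.019],
       [  0.   ,   0.   ,   1.   ]]), array([[ 0.023, -0.994,  0.104],
       [-1.   , -0.022,  0.005],
       [-0.003, -0.104, -0.995]]), array([397.828, -34.891, 705.24 ]))
scene (array([[594.075,   0.   , 320.241],
       [  0.   , 594.075, 232.769],
       [  0.   ,   0.   ,   1.   ]]), array([[-0.821,  0.313, -0.477],
       [ 0.571,  0.429, -0.7  ],
       [-0.015, -0.847, -0.531]]), array([911.287, 640.167, 542.76 ]))
{'t': 0.1, 'joints': array([ 1.09 ,  0.259,  1.536, -0.   ,  1.348, -0.203]), 'joint_vel': array([-0.001, -0.001, -0.002, -0.002,  0.001, -0.001]), 'effort': array([  0.002, -44.697, -29.125,  -0.   ,   0.006,  -0.   ]), 'tcp_pos': array([150.589, 528.495, 230.562]), 'tool_rot': array([-0.   ,  0.138,  0.99 , -0.001]), 'ft_force': array([ 0.343,  0.583, -0.14 ]), 'torque': array([-0.038,  0.027, -0.024]), 'finger_force': 0.0, 'gripper_width': 0.9986098556257331}
{'intrinsics': array([[345.655,   0.   , 321.455],
       [  0.   , 345.655, 242.196],
       [  0.   ,   0.   ,   1.   ]]), 'T_tool_cam': array([[   0.   ,   -0.954,   -0.3  ,   77.247],
       [   1.   ,    0.   ,   -0.001,    1.047],
       [   0.001,   -0.3  ,    0.954, -142.188],
       [   0.   ,    0.   ,    0.   ,    1.   ]])}
```

View pics/top0.png

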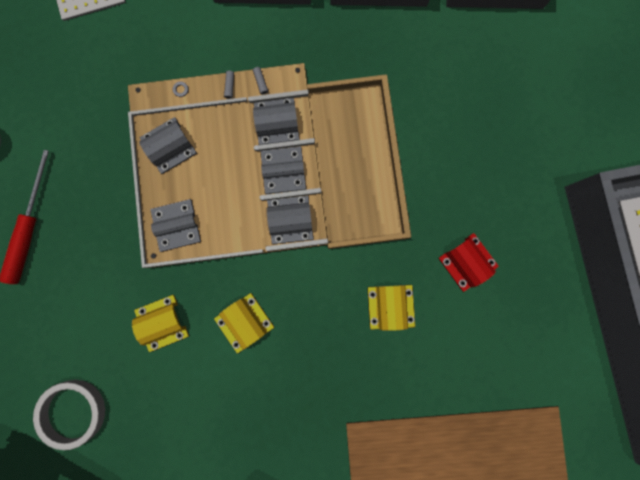

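View pics/scene0.png

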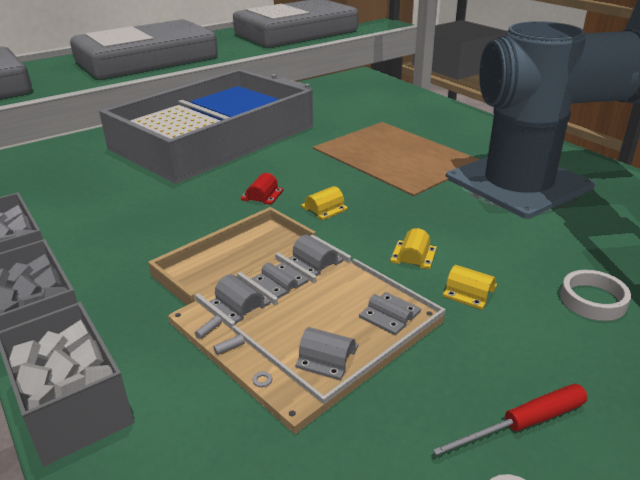

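The candidates for the wrong kit part are grey parts in the lanes: far (276,121) wide, mid (284,168) narrow and near (291,217) wide. In stock, (168,145) is wide and (176,224) narrow. The yellow parts (160,322), (243,322), (391,307) and the red one (469,262) are decoys. I choose the mid-lane narrow saddle to reject and the far stock saddle at (168,145) to insert, and will check both in a crop while measuring the board.

```bash
python3 - <<'E'
from h import *
np.set_printoptions(precision=2,suppress=True)
im=cv2.imread('pics/top0.png'); 
crop=im[60:275,120:420]; cv2.imwrite('pics/crop0.png',cv2.resize(crop,None,fx=2.6,fy=2.6,interpolation=cv2.INTER_CUBIC))
hsv=cv2.cvtColor(im,cv2.COLOR_BGR2HSV)
c=cam('top')
m=((hsv[:,:,1]<50)&(hsv[:,:,2]>140)).astype(np.uint8); m[:60]=0;m[275:]=0;m[:,:120]=0;m[:,420:]=0
n,l,s,_=cv2.connectedComponentsWithStats(m)
for i in range(1,n):
    if s[i,4]<60: continue
    v,u=np.where(l==i); p=ray(c,np.c_[u,v],24)[:,:2]
    r=cv2.minAreaRect(p.astype(np.float32)); print('strip',s[i],r, )
g=((hsv[:,:,1]<70)&(hsv[:,:,2]<=135)&(hsv[:,:,2]>30)).astype(np.uint8); g[:60]=0;g[275:]=0;g[:,:120]=0;g[:,420:]=0
g=cv2.morphologyEx(g,cv2.MORPH_OPEN,np.ones((3,3)))
n,l,s,ce=cv2.connectedComponentsWithStats(g)
for i in range(1,n):
    if s[i,4]<300: continue
    v,u=np.where(l==i); p=ray(c,np.c_[u,v],20)[:,:2]
    print('grey',s[i],ce[i],ray(c,ce[i],25),cv2.minAreaRect(p.astype(np.float32)))
E
```

```text
strip [248  90  59  10 173] ((672.1148681640625, 30.031089782714844), (4.530636310577393, 86.05548858642578), 8.63112735748291)
strip [129  98 133 169 753] ((541.7955322265625, 145.22781372070312), (228.68458557128906, 171.994140625), 8.513139724731445)
strip [254 138  60  11 159] ((599.01025390625, 18.265960693359375), (4.795173645019531, 86.73436737060547), 8.44404411315918)
strip [260 188  61  11 184] ((525.9752197265625, 6.891017913818359), (4.700572490692139, 87.0255126953125), 8.507123947143555)
strip [266 239  61  12 233] ((452.8639221191406, -3.781005859375), (5.892430782318115, 86.27376556396484), 9.131338119506836)
grey [ 251   94   50   51 1963] [275.58 119.35] [[634.13  30.88  25.  ]] ((636.0374755859375, 27.600479125976562), (70.4378433227539, 73.13715362548828), 8.570423126220703)
grey [ 140  118   56   55 1813] [166.45 145.46] [[591.69 187.84  25.  ]] ((592.6648559570312, 189.87786865234375), (64.84910583496094, 64.76893615722656), 33.0709228515625)
grey [ 260  143   46   52 1958] [282.69 168.79] [[560.93  18.31  25.  ]] ((562.4572143554688, 18.774667739868164), (70.37274169921875, 61.2071418762207), 7.7096147537231445)
grey [ 267  193   46   51 2007] [289.39 218.69] [[488.65   6.6   25.  ]] ((489.505859375, 7.612476348876953), (68.84028625488281, 62.94383239746094), 7.65548849105835)
grey [ 151  200   49   52 1882] [174.4  225.16] [[475.69 170.1   25.  ]] ((476.0926513671875, 172.7382049560547), (64.284912109375, 64.61201477050781), 15.575332641601562)
```

View pics/crop0.png

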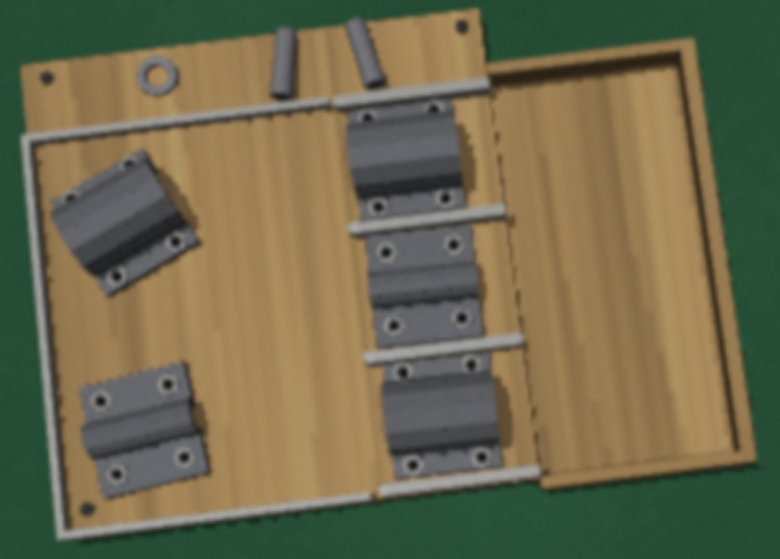

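The crop confirms it: mid-lane saddle (425,285) is narrow, far stock saddle (125,220) is wide. The board sits at (562.3,14.1) with yaw ≈ 0.15. I'll approach the aisle behind the narrow saddle with the fingers shut.

```bash
cat >> h.py <<'E'
B0=np.array([562.3,14.1]); YAW=0.151
def b2w(x,y): c,s=np.cos(YAW),np.sin(YAW); return B0+np.array([c*x-s*y,s*x+c*y])
def w2b(p): c,s=np.cos(YAW),np.sin(YAW); d=np.asarray(p)[:2]-B0; return np.array([c*d[0]+s*d[1],-s*d[0]+c*d[1]])
def go(xw,yw,z,ty,st=None):
    """shift (cm, tool axes) and turn to put TCP at world point, tool down, tool y at angle ty"""
    st=st or arm.state(); Rt=quat(st['tool_rot']); p=np.array(st['tcp_pos'])
    Rg=np.c_[[np.sin(ty),-np.cos(ty),0],[np.cos(ty),np.sin(ty),0],[0,0,-1]]
    print('shift',np.round(Rt.T@(np.array([xw,yw,z])-p)/10,2),'turn',np.round(R.from_matrix(Rt.T@Rg).as_rotvec(),3))
E
python3 - <<'E'
from h import *
p=b2w(0,82); print(p); go(*p,120,YAW)
E
```

```text
[549.96500005  95.16693393]Traceback (most recent call last):
  File "<stdin>", line 2, in <module>
  File "h.py", line 28, in go
    print('shift',np.round(Rt.T@(np.array([xw,yw,z])-p)/10,2),'turn',np.round(R.from_matrix(Rt.T@Rg).as_rotvec(),3))
                                                                              ~~~~~~~~~~~~~^^^^^^^^^
  File "scipy/spatial/transform/_rotation.pyx", line 1143, in scipy.spatial.transform._rotation.Rotation.from_matrix
ValueError: Non-positive determinant (left-handed or null coordinate frame) in rotation matrix 0: [[-4.15751370e-01 -9.09478261e-01 -3.00777778e-04]
 [-9.09477327e-01  4.15750411e-01  1.60879606e-03]
 [ 1.33811656e-03 -9.42409735e-04  9.99998661e-01]].
```

```bash
sed -i 's/\[np.sin(ty),-np.cos(ty),0\]/[-np.sin(ty),np.cos(ty),0]/' h.py && python3 - <<'E'
from h import *
p=b2w(0,82); go(*p,120,YAW)
E
```

```text
shift [-50.29 -30.7   11.09] turn [-2.000e-03  1.000e-03  1.142e+00]
```

{"op": "play_rows", "data": {"targets": "-4 -2.4 0.6 0 0 0.12; -8 -4.8 1.2 0 0 0.24; -12 -7.2 1.8 0 0 0.36; -16 -9.6 2.4 0 0 0.48; -20 -12 3 0 0 0.6", "claw": 1}}

```text
t: 0.6
tcp_pos: [310.9, 357.1, 200.9]
tool_rot: [-0.0, 0.427, 0.904, -0.0]
ft_force: [1.1, 0.5, -0.1]
gripper_width: 0.149
finger_force: 0.0
```

```bash
python3 - <<'E'
from h import *
p=b2w(0,82); go(*p,120,YAW)
E
```

```text
shift [-35.42   1.82   8.09] turn [-0.     0.     0.538]
```

{"op": "play_rows", "data": {"targets": "-4.5 0.2 0.8 0 0 0.12; -9 0.4 1.6 0 0 0.24; -13.5 0.6 2.4 0 0 0.36; -18 0.8 3.2 0 0 0.48; -22.5 1.1 4 0 0 0.538"}}

```text
t: 1.1
tcp_pos: [463.1, 191.0, 160.8]
tool_rot: [-0.0, 0.652, 0.758, -0.0]
ft_force: [0.4, 0.2, 0.8]
gripper_width: -0.005
finger_force: 0.0
```

```bash
python3 - <<'E'
from h import *
p=b2w(0,82); go(*p,100,YAW)
E
```

```text
shift [-10.77   7.16   6.07] turn [-0.001 -0.    -0.   ]
```

{"op": "play_rows", "data": {"targets": "-3.5 2.4 2 0 0 0; -7 4.8 4 0 0 0; -10.8 7.2 6 0 0 0; -10.8 7.2 6 0 0 0; -10.8 7.2 6 0 0 0"}}

```text
t: 1.6
tcp_pos: [549.7, 96.2, 100.1]
tool_rot: [-0.001, 0.651, 0.759, -0.001]
ft_force: [0.2, -0.4, 0.2]
gripper_width: 0.002
finger_force: 0.0
```

```bash
python3 - <<'E'
from h import *
np.set_printoptions(precision=1,suppress=True)
im,st=snap('wrist','w0.png'); p=b2w(0,82); go(*p,18,YAW,st); print(st['tcp_pos'])
# overlay predicted strip edges
c=cam('wrist',st); o=im[:,:,::-1].copy()
for x in(-40,-34,34,40):
    q=proj(c,[[*b2w(x,y),24] for y in(-46,43)]); cv2.line(o,*[tuple(int(round(a)) for a in k) for k in q],(0,0,255),1)
cv2.imwrite('pics/w0o.png',o)
E
```

```text
shift [-0.1  0.   8.2] turn [-0. -0.  0.]
[549.7  96.2 100.1]
```

View pics/w0o.png

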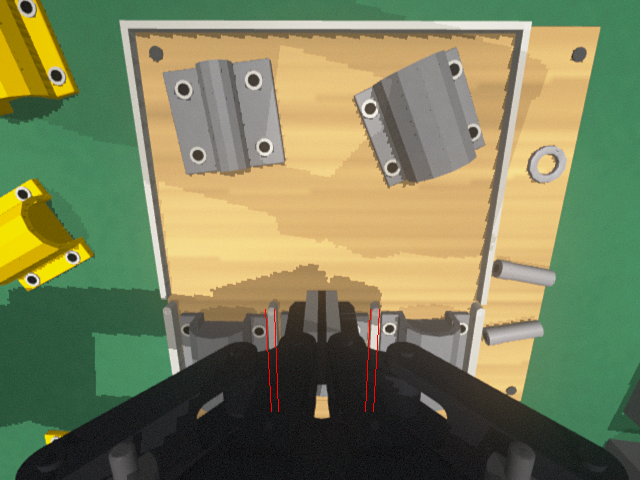

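The overlaid strips fall on the real ones at (272,305) and (375,305), so the board pose is good. Next I lower the fingers and push the narrow saddle out.

{"op": "play_rows", "data": {"targets": "0 0 3 0 0 0; 0 0 6 0 0 0; 0 0 8 0 0 0; 0 0 8.2 0 0 0; 0 0 8.2 0 0 0"}}

```text
t: 2.15
tcp_pos: [549.8, 98.2, 20.0]
tool_rot: [-0.0, 0.65, 0.76, 0.0]
ft_force: [0.3, -0.1, 0.0]
gripper_width: 0.002
finger_force: 0.0
```

{"op": "play_rows", "data": {"targets": "-2 0 0 0 0 0; -3.5 0 0 0 0 0; -4.5 0 0 0 0 0; -5.5 0 0 0 0 0; -6.5 0 0 0 0 0"}}

```text
t: 2.65
tcp_pos: [560.6, 32.4, 20.0]
tool_rot: [0.0, 0.65, 0.76, 0.0]
ft_force: [-0.3, 2.6, 1.5]
gripper_width: 0.002
finger_force: 1.3
```

```bash
python3 - <<'E'
from h import *
s=arm.state(); print(s['tcp_pos'],w2b(s['tcp_pos']),s['ft_force'])
snap('scene','s1.png')
im=cv2.imread('pics/s1.png')[200:400,140:460]; cv2.imwrite('pics/s1c.png',cv2.resize(im,None,fx=2,fy=2))
E
```

```text
[560.64840212  32.37042842  19.98000994] [ 1.11555802 18.3109765 ] [-0.26166891  2.58471739  1.48328374]
```

{"op": "play_rows", "data": {"targets": "-0.8 -0.05 0.15 0 0 0; -1.8 -0.1 0.2 0 0 0; -2.8 -0.1 0.2 0 0 0; -3.8 -0.1 0.2 0 0 0; -4.8 -0.1 0.2 0 0 0"}}

```text
t: 3.2
tcp_pos: [566.7, -15.9, 17.1]
tool_rot: [-0.0, 0.65, 0.76, -0.0]
ft_force: [-0.6, -0.1, -0.3]
gripper_width: -0.001
finger_force: 0.3
```

{"op": "play_rows", "data": {"targets": "-0.8 0 0 0 0 0; -1.5 0 0 0 0 0; -2.2 0 0 0 0 0; -2.8 0 0 0 0 0; -2.9 0 0 0 0 0"}}

```text
t: 3.7
tcp_pos: [571.4, -44.2, 17.3]
tool_rot: [0.0, 0.65, 0.76, -0.0]
ft_force: [0.4, 1.6, 0.2]
gripper_width: -0.002
finger_force: 0.3
```

```bash
python3 - <<'E'
from h import *
s=arm.state(); print(s['tcp_pos'],w2b(s['tcp_pos']),s['ft_force'])
snap('scene','s2.png')
im=cv2.imread('pics/s2.png')[180:400,140:460]; cv2.imwrite('pics/s2c.png',cv2.resize(im,None,fx=2,fy=2))
E
```

```text
[571.35287115 -44.2329925   17.2953823 ] [  0.17501278 -59.03102456] [0.44011958 1.60982824 0.21526096]
```

View pics/s2c.png

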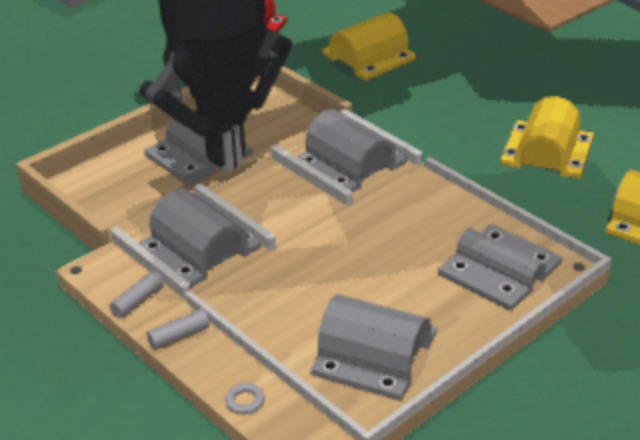

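The narrow saddle (crop 200,145) now lies in the trough. I'll rise and go to view the stock wide saddle.

{"op": "play_rows", "data": {"targets": "0 0 -4 0 0 0; 0 0 -8 0 0 0; 4 1.2 -11 0 0 0; 8.5 2.5 -11 0 0 0; 13 4 -11 0 0 0", "claw": -1}}

```text
t: 4.25
tcp_pos: [591.7, 92.3, 129.4]
tool_rot: [0.002, 0.651, 0.759, 0.001]
ft_force: [0.4, 0.2, -0.6]
gripper_width: 0.847
finger_force: 0.0
```

{"op": "play_rows", "data": {"targets": "2.5 0.8 0 0 0 0; 4.4 1.7 0 0 0 0; 4.4 1.7 0 0 0 0; 4.4 1.7 0 0 0 0"}}

```text
t: 4.65
tcp_pos: [600.4, 137.6, 127.2]
tool_rot: [0.0, 0.65, 0.76, -0.0]
ft_force: [0.6, -1.1, 0.1]
gripper_width: 1.004
finger_force: 0.0
```

```bash
python3 - <<'E'
from h import *
np.set_printoptions(precision=1,suppress=True)
im,st=snap('wrist','w1.png'); print(st['tcp_pos'],w2b(st['tcp_pos']))
snap('top','top1.png')
E
```

```text
[600.4 137.6 127.2] [ 56.2 116.4]
```

View pics/w1.png

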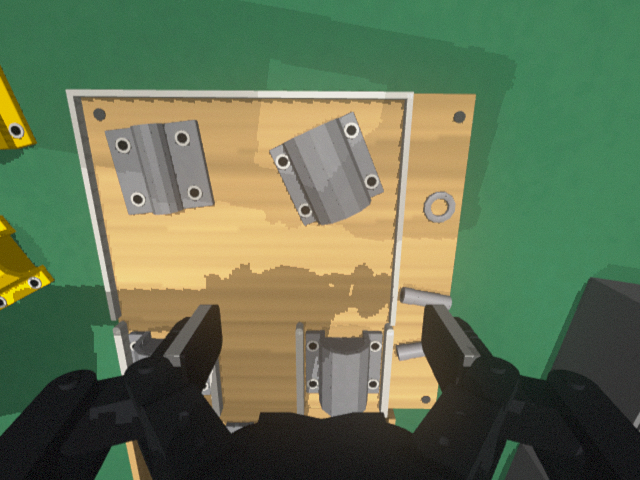

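```bash
python3 - <<'E'
from h import *
np.set_printoptions(precision=1,suppress=True)
im=cv2.imread('pics/w1.png'); st=arm.state(); c=cam('wrist',st); hsv=cv2.cvtColor(im,cv2.COLOR_BGR2HSV)
w=((hsv[:,:,1]<40)&(hsv[:,:,2]>190)).astype(np.uint8)
P=[]
for u,v in [(283,161),(305,210),(351,130),(372,181)]:
    y,x=np.where(w[v-12:v+13,u-12:u+13]); P.append([x.mean()+u-12,y.mean()+v-12])
P=np.array(P); print(P); X=ray(c,P,20)[:,:2]; b=np.array([w2b(x) for x in X]); print(b)
ctr=b.mean(0); d=(b[0]-b[1])+(b[2]-b[3]); th=np.arctan2(-d[0],d[1]); d2=(b[2]-b[0])+(b[3]-b[1]); th2=np.arctan2(d2[1],d2[0])
print(ctr,th,th2,np.linalg.norm(d)/2,np.linalg.norm(d2)/2)
p=b2w(*ctr); t=YAW+(th+th2)/2; print(p); go(*p,100,t,st)
E
```

```text
[[281.7 161.3]
 [303.9 210.5]
 [351.3 129.5]
 [370.9 181.2]]
[[ 27.6 174. ]
 [ 42.9 138.8]
 [ 76.1 195.5]
 [ 91.1 160.4]]
[ 59.4 167.2] 0.40621863399131963 0.41941904745636704 38.34439891438763 52.943283989539175
[595.9 188.3]
shift [5.2 0.3 2.7] turn [-0.   0.  -0.4]
```

```bash
python3 - <<'E'
from h import *
th=0.413; q=np.array([59.4,167.2])+10*np.array([-np.sin(th),np.cos(th)]); p=b2w(*q); print(q,p); go(*p,70,YAW+th)
E
```

```text
[ 55.38641107 176.3592087 ] [590.52702069 196.78404508]
shift [ 6.12 -0.04  5.72] turn [-0.001  0.    -0.409]
```

{"op": "play_rows", "data": {"targets": "2 0 1.2 0 0 -0.13; 4 0 2.4 0 0 -0.26; 6.1 0 4 0 0 -0.39; 6.1 0 5.5 0 0 -0.41; 6.1 0 5.7 0 0 -0.41", "claw": -0.4}}

```text
t: 5.25
tcp_pos: [589.7, 196.6, 68.4]
tool_rot: [-0.001, 0.482, 0.876, -0.001]
ft_force: [-0.9, -0.4, 0.6]
gripper_width: 0.702
finger_force: 0.0
```

```bash
python3 - <<'E'
from h import *
np.set_printoptions(precision=3,suppress=True)
im,st=snap('wrist','w2.png'); print(st['tcp_pos'],st['tool_rot'],st['gripper_width']); go(590.5,196.8,20.8,YAW+.413,st)
E
```

```text
[589.692 196.58   68.375] [-0.001  0.482  0.876 -0.001] 0.7022077984810298
shift [-0.03  0.1   4.76] turn [-0.004 -0.001  0.   ]
```

View pics/w2.png

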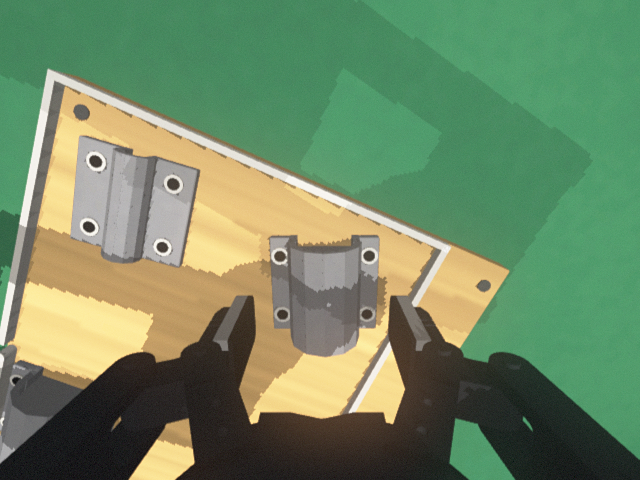

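The saddle (325,290) is centred and square between the pads (250 and 395). Next: descend and grip.

{"op": "play_rows", "data": {"targets": "0 0.1 2 0 0 0; 0 0.1 4 0 0 0; 0 0.1 4.7 0 0 0; 0 0.1 4.7 0 0 0"}}

```text
t: 5.7
tcp_pos: [591.8, 197.1, 22.9]
tool_rot: [-0.001, 0.483, 0.876, -0.001]
ft_force: [0.1, -0.6, 0.5]
gripper_width: 0.699
finger_force: 0.0
```

{"op": "play_rows", "data": {"targets": "0 0 0 0 0 0; 0 0 0 0 0 0; 0 0 0 0 0 0; 0 0 0 0 0 0; 0 0 0 0 0 0", "claw": 1, "grip_force": 30}}

```text
t: 6.2
tcp_pos: [593.0, 197.8, 24.9]
tool_rot: [0.001, 0.482, 0.876, 0.0]
ft_force: [-1.0, -2.4, 6.7]
gripper_width: 0.461
finger_force: 30.7
```

```bash
python3 - <<'E'
from h import *
np.set_printoptions(precision=3,suppress=True)
im,st=snap('wrist','w3.png'); print(st['tcp_pos'],w2b(st['tcp_pos']),st['tool_rot'],st['gripper_width'],st['ft_force']); 
p=b2w(0,110); go(*p,st['tcp_pos'][2],YAW,st)
c=cam('wrist',st); im=im[:,:,::-1]; hsv=cv2.cvtColor(im,cv2.COLOR_BGR2HSV)
# where would saddle holes be predicted, given grip 10mm behind centre
Rt=quat(st['tool_rot'])
for dx,dy in [(-1,1),(1,1),(-1,-1),(1,-1)]:
    q=np.array(st['tcp_pos'])+Rt@np.array([-10+19*dy,26.3*dx,0]); q[2]=20; print(proj(c,q))
E
```

```text
[592.984 197.843  24.903] [ 57.974 177.037] [0.001 0.482 0.876 0.   ] 0.46064966398518503 [-1.033 -2.369  6.712]
shift [-3.8  -8.   -0.01] turn [0.002 0.001 0.414]
[[264.378 288.174]]
[[377.351 288.107]]
[[268.168 357.764]]
[[373.625 357.668]]
```

{"op": "play_rows", "data": {"targets": "-1.35 -0.6 -0.1 0 0 0.08; -2.7 -1.2 -0.15 0 0 0.16; -4.1 -1.8 -0.15 0 0 0.25; -5.4 -2.4 -0.15 0 0 0.33; -6.8 -3 -0.15 0 0 0.413"}}

```text
t: 6.75
tcp_pos: [603.3, 124.4, 25.0]
tool_rot: [0.0, 0.653, 0.758, 0.0]
ft_force: [-0.2, 1.2, -1.1]
gripper_width: 0.462
finger_force: 30.4
```

```bash
python3 - <<'E'
from h import *
np.set_printoptions(precision=3,suppress=True)
st=arm.state(); print(st['tcp_pos'],w2b(st['tcp_pos']),st['tool_rot'],st['gripper_width'],st['ft_force']); 
p=b2w(0,103); go(*p,st['tcp_pos'][2],YAW,st)
E
```

```text
[603.294 124.395  25.033] [ 57.118 102.873] [0.    0.653 0.758 0.   ] 0.4621266254794984 [-0.176  1.186 -1.066]
shift [-0.   -5.71 -0.  ] turn [ 0.001 -0.    -0.002]
```

{"op": "play_rows", "data": {"targets": "0 -1.5 0 0 0 0; 0 -3 0 0 0 0; 0 -4.5 0 0 0 0; 0 -5.7 0 0 0 0; 0 -5.7 0 0 0 0"}}

```text
t: 7.25
tcp_pos: [545.6, 116.0, 25.1]
tool_rot: [-0.0, 0.651, 0.759, -0.0]
ft_force: [-0.0, -0.2, -0.7]
gripper_width: 0.462
finger_force: 30.5
```

```bash
python3 - <<'E'
from h import *
np.set_printoptions(precision=3,suppress=True)
im,st=snap('wrist','w4.png'); print(st['tcp_pos'],w2b(st['tcp_pos']),st['tool_rot'],st['gripper_width'],st['ft_force']); 
t=imaging.camera('top')[:,:,::-1]; cv2.imwrite('pics/top4.png',t)
a=cv2.resize(t[70:270,120:420],None,fx=2,fy=2,interpolation=cv2.INTER_CUBIC)   # 600x400
b=cv2.resize(im[:,:,::-1],(533,400))
# two separate saves
c=cam('top'); 
o=cv2.resize(t[70:270,120:420],None,fx=2.6,fy=2.6,interpolation=cv2.INTER_CUBIC)
for x in(-40,-34,34,40):
    q=(proj(c,[[*b2w(x,y),24] for y in(-46,43)])-[120,70]+.5)*2.6-.5; cv2.line(o,*[tuple(int(round(v)) for v in k) for k in q],(0,0,255),1)
cv2.imwrite('pics/top4c.png',o)
E
```

```text
[545.608 116.032  25.076] [ -1.169 103.283] [-0.     0.651  0.759 -0.   ] 0.4615955486043915 [-0.036 -0.189 -0.703]
```

View pics/w4.png

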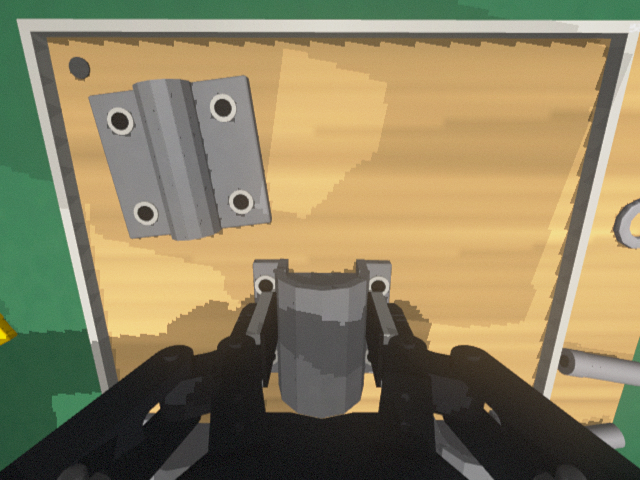

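The saddle (322,340) is square to the tool. I'll measure the centring between the fences from the same picture.

```bash
python3 - <<'E'
from h import *
np.set_printoptions(precision=2,suppress=True)
st=arm.state(); c=cam('wrist',st); im=cv2.imread('pics/w4.png'); hsv=cv2.cvtColor(im,cv2.COLOR_BGR2HSV)
w=(hsv[:,:,1]<40)&(hsv[:,:,2]>150)
Rt=quat(st['tool_rot']); tp=np.array(st['tcp_pos']); tl=lambda X:(X-tp)@Rt
for v in range(120,340,30):
    l=[u for u in np.where(w[v,:115])[0]]; r=[u for u in np.where(w[v,530:])[0]+530]; r=[u for u in r if u<630-(v-40)*.2+15]
    if len(l)<3 or len(r)<3: continue
    a=tl(ray(c,[[min(l),v],[max(l),v],[min(r),v],[max(r),v]],24)); print(v,a[:,1], a[:,0].mean(),'mid inner',(a[1,1]+a[2,1])/2,'outer',(a[0,1]+a[3,1])/2)
# saddle rear flange edges at z=20 rows 264-275
g=(hsv[:,:,1]<60)&(hsv[:,:,2]<190)
for v in (266,270,275):
    run=np.where(g[v,230:410])[0]+230; print(v,run.min(),run.max(),tl(ray(c,[[run.min(),v],[run.max(),v]],20))[:,:2])
# rear edge slope
for u in (258,272,375,386): print(u,np.where(g[245:300,u])[0][0]+245)
# strips in w0
im=cv2.imread('pics/w0.png'); hsv=cv2.cvtColor(im,cv2.COLOR_BGR2HSV); w=(hsv[:,:,1]<60)&(hsv[:,:,2]>130)
s0=dict(tcp_pos=[549.7,96.2,100.1],tool_rot=np.array([-0.001,.651,.759,-.001])); c0=cam('wrist',s0)
for v in (305,312,320,330):
  for lo,hi in((255,290),(360,392)):
    u=np.where(w[v,lo:hi])[0]+lo
    if len(u): print('w0',v,u.min(),u.max(),[w2b(x) for x in ray(c0,[[u.min(),v],[u.max(),v]],24)])
E
```

```text
120 [-110.61  -82.88  112.04  115.57] 82.7438798316305 mid inner 14.58019158750524 outer 2.4800212819684972
150 [-110.59 -106.98  112.06  115.28] 71.38935876692278 mid inner 2.5380964807071322 outer 2.344832598370658
180 [-110.56 -106.87  112.08  115.38] 59.44838140076254 mid inner 2.6071387610336743 outer 2.4088751921237943
210 [-110.54 -106.74  111.68  115.49] 46.873246598809786 mid inner 2.4681609441671313 outer 2.4763190802039077
240 [-110.51 -107.05  111.69  115.17] 33.61209827202575 mid inner 2.322517548606669 outer 2.329966533182194
270 [-110.48 -106.92  111.7   115.28] 19.607114694784276 mid inner 2.3913226654484987 outer 2.3989800448014904
300 [-110.91 -107.25  111.72  115.4 ] 4.794092506419668 mid inner 2.2350585651758976 outer 2.2429525590235713
330 [-110.89 -107.12  111.73  115.05] -10.899148638298813 mid inner 2.305353407419119 outer 2.076622809163645
266 253 390 [[ 19.97 -31.46]
 [ 19.94  31.13]]
270 253 390 [[ 18.   -31.58]
 [ 17.97  31.25]]
275 254 390 [[ 15.52 -31.27]
 [ 15.49  31.4 ]]
258 260
272 260
375 261
386 261
w0 312 268 275 [array([-38.22,  40.23]), array([-33.27,  40.24])]
w0 312 372 379 [array([35.31, 40.48]), array([40.25, 40.49])]
w0 320 268 275 [array([-38.51,  33.84]), array([-33.52,  33.86])]
w0 320 372 391 [array([35.6, 34.1]), array([49.13, 34.15])]
w0 330 264 276 [array([-41.75,  25.71]), array([-33.11,  25.74])]
w0 330 360 384 [array([27.35, 25.95]), array([44.6 , 26.01])]
```

{"op": "play_rows", "data": {"targets": "-0.8 0.22 0 0 0 0; -1.8 0.22 0 0 0 0; -2.6 0.22 0 0 0 0; -3.4 0.22 0 0 0 0; -4.0 0.22 0 0 0 0"}}

```text
t: 7.85
tcp_pos: [555.4, 75.8, 24.9]
tool_rot: [0.0, 0.652, 0.759, 0.0]
ft_force: [0.0, 2.3, 1.0]
gripper_width: 0.464
finger_force: 30.8
```

{"op": "play_rows", "data": {"targets": "-0.3 0 0 0 0 0; -0.6 0 0 0 0 0; -0.65 0 0 0 0 0; -0.65 0 0 0 0 0"}}

```text
t: 8.25
tcp_pos: [556.1, 70.1, 24.9]
tool_rot: [0.0, 0.651, 0.759, -0.0]
ft_force: [-0.1, -0.0, 2.4]
gripper_width: 0.46
finger_force: 30.8
```

```bash
python3 - <<'E'
from h import *
np.set_printoptions(precision=3,suppress=True)
im,st=snap('wrist','w5.png'); print(st['tcp_pos'],w2b(st['tcp_pos']),st['tool_rot'],st['gripper_width'],st['ft_force']); 
snap('scene','s5.png')
im=cv2.imread('pics/s5.png')[180:400,140:460]; cv2.imwrite('pics/s5c.png',cv2.resize(im,None,fx=2,fy=2))
E
```

```text
[556.124  70.139  24.948] [ 2.324 56.33 ] [ 0.     0.651  0.759 -0.   ] 0.4604882769684368 [-0.134 -0.036  2.389]
```

View pics/s5c.png

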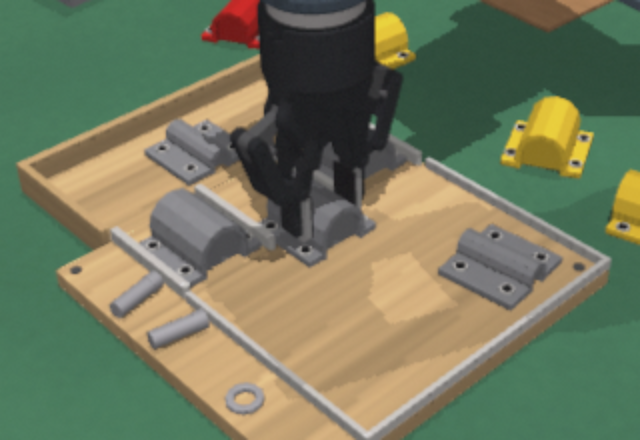

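The saddle is seated straight into the lane mouth (crop 330,215) with no side force. I'll release it, rise, shut the fingers behind it and push.

{"op": "play_rows", "data": {"targets": "0 0 0 0 0 0; 0 0 0 0 0 0; 0 0 0 0 0 0; 0 0 -0.5 0 0 0", "claw": -0.4}}

```text
t: 8.75
tcp_pos: [555.3, 70.4, 29.3]
tool_rot: [-0.001, 0.651, 0.759, -0.001]
ft_force: [0.1, 0.4, -0.4]
gripper_width: 0.701
finger_force: 0.0
```

{"op": "play_rows", "data": {"targets": "0 0 -3 0 0 0; 0 0 -6 0 0 0; 2.5 -0.1 -6 0 0 0; 5 -0.1 -6 0 0 0; 5 -0.1 -6 0 0 0"}}

```text
t: 9.25
tcp_pos: [546.9, 121.9, 90.5]
tool_rot: [-0.0, 0.651, 0.759, 0.0]
ft_force: [0.3, -0.0, -0.5]
gripper_width: 0.704
finger_force: 0.0
```

{"op": "play_rows", "data": {"targets": "0 0 0 0 0 0; 0 0 0 0 0 0; 0 0 0 0 0 0; 0 0 0 0 0 0", "claw": 1}}

```text
t: 9.65
tcp_pos: [547.6, 118.9, 89.6]
tool_rot: [-0.0, 0.652, 0.758, -0.0]
ft_force: [0.1, 0.0, -0.2]
gripper_width: 0.022
finger_force: 0.0
```

```bash
python3 - <<'E'
from h import *
np.set_printoptions(precision=3,suppress=True)
im,st=snap('wrist','w6.png'); print(st['tcp_pos'],w2b(st['tcp_pos']),st['gripper_width'],st['ft_force']); 
p=b2w(1,106); go(*p,21,YAW,st)
snap('scene','s6.png')
E
```

```text
[547.574 118.854  89.646] [  1.2   105.777] 0.022085492623113673 [ 0.076  0.026 -0.241]
shift [ 0.02 -0.02  6.86] turn [-0.  0. -0.]
```

View pics/s6.png

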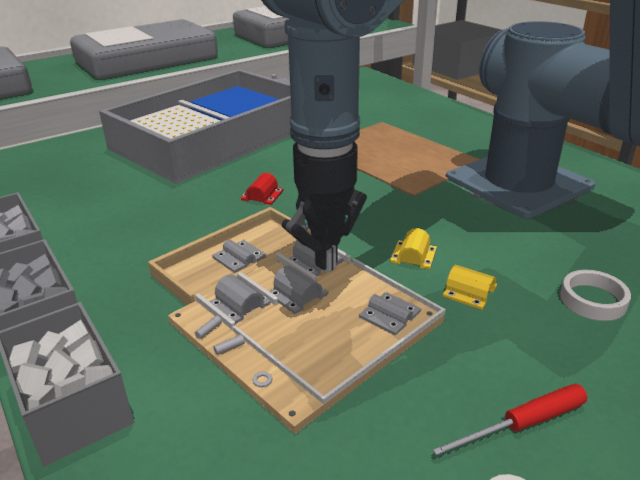

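```bash
cat >> h.py <<'E'
def holes(fn,c,box,z,thr=150):
    im=cv2.imread('pics/'+fn); hsv=cv2.cvtColor(im,cv2.COLOR_BGR2HSV)
    x0,y0,x1,y1=box; w=((hsv[:,:,1]<45)&(hsv[:,:,2]>thr)).astype(np.uint8); m=np.zeros_like(w); m[y0:y1,x0:x1]=w[y0:y1,x0:x1]
    n,l,s,ce=cv2.connectedComponentsWithStats(m,connectivity=8)
    for i in range(1,n):
        if s[i,4]>=4: 
            v,u=np.where(l==i); k=[(u.min()+u.max())/2,(v.min()+v.max())/2]; print(np.round(k,1),s[i,2:],'board',np.round(w2b(ray(c,k,z)[0]),1))
E
python3 - <<'E'
from h import *
c=cam('scene')
print('mid');holes('s6.png',c,(262,255,335,312),20)
print('far');holes('s6.png',c,(210,270,268,320),20)
print('trough');holes('s6.png',c,(205,232,270,272),12)
print('stock n');holes('s6.png',c,(355,290,425,335),20)
print('s5'); holes('s5.png',c,(262,255,335,312),20)
E
```

```text
mid
[270. 293.] [17 13 82] board [33.7 23.3]
[264.5 297.5] [2 4 4] board [45.9 25.8]
far
[252.5 283. ] [ 30  23 119] board [ 36.9 -13.1]
[264.5 297.5] [2 4 4] board [45.9 25.8]
[221.  308.5] [ 23  22 140] board [104.2   2.6]
[215.  317.5] [ 9  4 25] board [121.2  12.7]
trough
[240. 242.] [5 5 9] board [ -23.8 -125.3]
[244.5 242.5] [2 4 5] board [ -28.1 -118.9]
[220.5 252. ] [ 8  5 15] board [  16.4 -123.7]
[254.  252.5] [3 4 7] board [-21.  -84.6]
[258.  252.5] [3 4 6] board [-25.6 -80.1]
[236.5 262.5] [4 4 6] board [ 15.8 -81.7]
stock n
[416.  294.5] [17 10 34] board [-111.7  171.2]
[369.  312.5] [5 4 7] board [-35.2 151.4]
[390.5 324. ] [2 3 4] board [-38.1 187.4]
[415.5 328. ] [18 13 51] board [-55.4 215.6]
s5
[266. 290.] [ 9  7 29] board [33.4 13.8]
```

```bash
python3 - <<'E'
from h import *
st=arm.state(); c=cam('wrist',st)
for x,y in [(-25.5,68),(27.5,68),(-25.5,30),(27.5,30)]: print(x,y,proj(c,[*b2w(x,y),20]))
holes('w6.png',c,(200,250,450,400),20,130)
im=cv2.imread('pics/w6.png'); hsv=cv2.cvtColor(im,cv2.COLOR_BGR2HSV)
# grey runs above/at predicted rear edge
for u in (285,290,355,362):
    col=hsv[250:380,u]; g=(col[:,1]<60)&(col[:,2]>60)&(col[:,2]<190); k=np.where(g)[0]
    if len(k): v=k[0]+250; print(u,v,w2b(ray(c,[u,v],20)[0]))
E
```

```text
-25.5 68 [[282.81188313 310.46397654]]
27.5 68 [[360.15452092 310.48944265]]
-25.5 30 [[284.56946872 357.78525881]]
27.5 30 [[358.35588968 357.80851974]]
[282. 312.] [ 9 13 39] board [-26.1  66.8]
[362.5 312.5] [12 14 57] board [29.2 66.5]
[364.  332.5] [ 9 16 91] board [30.8 50.8]
[334.5 332.5] [ 6  2 11] board [10.1 50.8]
[268. 347.] [ 7  5 23] board [-37.  39.]
[375.  346.5] [ 9  6 36] board [39.  39.4]
[328.  396.5] [ 3  6 14] board [ 5.9 -3.9]
[427.5 396.5] [10  6 37] board [80.3 -3.9]
285 295 [-23.63502443  79.67223243]
290 295 [-20.2594705   79.67347365]
355 295 [23.62265878 79.6896095 ]
362 296 [28.37491749 78.94706167]
```

The rear holes at (282,312) and (362,312) sit where a flat, straight saddle at y≈48 would put them. Next: lower behind it and push gently to TCP y≈38.

{"op": "play_rows", "data": {"targets": "0 0 3 0 0 0; 0 0 5.5 0 0 0; 0 0 6.9 0 0 0; 0 0 6.9 0 0 0; 0 0 6.9 0 0 0"}}

```text
t: 10.25
tcp_pos: [547.6, 119.4, 20.9]
tool_rot: [-0.0, 0.651, 0.759, -0.0]
ft_force: [-0.2, -1.0, -1.2]
gripper_width: -0.0
finger_force: 0.0
```

{"op": "play_rows", "data": {"targets": "-1 0 0 0 0 0; -1.7 0 0 0 0 0; -2.4 0 0 0 0 0; -3 0 0 0 0 0; -3.6 0 0 0 0 0"}}

```text
t: 10.75
tcp_pos: [553.3, 83.5, 21.3]
tool_rot: [0.0, 0.652, 0.759, 0.0]
ft_force: [-0.1, 3.4, 2.1]
gripper_width: -0.0
finger_force: 1.2
```

{"op": "play_rows", "data": {"targets": "-0.6 0 0 0 0 0; -1.2 0 0 0 0 0; -1.7 0 0 0 0 0; -2.1 0 0 0 0 0; -2.3 0 0 0 0 0"}}

```text
t: 11.25
tcp_pos: [556.4, 60.9, 20.8]
tool_rot: [-0.0, 0.651, 0.759, -0.0]
ft_force: [-0.6, 2.6, 2.2]
gripper_width: 0.002
finger_force: 1.4
```

```bash
python3 - <<'E'
from h import *
st=arm.state(); print(st['tcp_pos'],w2b(st['tcp_pos']),st['ft_force'])
E
```

```text
[556.44400311  60.89567135  20.78723174] [ 1.24996209 47.14408925] [-0.56949767  2.61159015  2.24880286]
```

{"op": "play_rows", "data": {"targets": "-0.4 0 0 0 0 0; -0.7 0 0 0 0 0; -0.9 0 0 0 0 0; -0.9 0 0 0 0 0; 0.5 0 0 0 0 0"}}

```text
t: 11.75
tcp_pos: [556.0, 65.0, 20.7]
tool_rot: [0.0, 0.652, 0.758, -0.0]
ft_force: [-0.4, -0.4, 0.2]
gripper_width: 0.002
finger_force: 0.0
```

{"op": "play_rows", "data": {"targets": "3 0 0 0 0 0; 3 0 -4 0 0 0; 3 0 -9 0 0 0; 3 0 -12 0 0 0; 6 0 -12 0 0 0"}}

```text
t: 12.25
tcp_pos: [550.4, 124.4, 146.1]
tool_rot: [0.004, 0.652, 0.758, 0.003]
ft_force: [0.5, -0.1, -0.4]
gripper_width: -0.002
finger_force: 0.0
```

{"op": "play_rows", "data": {"targets": "3 -4 0 0 0 0; 5 -8.5 0 0 0 0; 5 -13 0 0 0 0; 5 -17 0 0 0 0; 5 -17 0 0 0 0"}}

```text
t: 12.75
tcp_pos: [364.1, 149.5, 139.7]
tool_rot: [-0.002, 0.651, 0.759, -0.002]
ft_force: [-0.1, 0.2, 0.1]
gripper_width: 0.002
finger_force: 0.0
```

```bash
python3 - <<'E'
from h import *
print(arm.state()['tcp_pos'])
snap('top','top9.png'); c=cam('top')
print('near');holes('top9.png',c,(266,192,318,245),20,140)
print('mid');holes('top9.png',c,(258,145,312,195),20,140)
print('far');holes('top9.png',c,(250,94,303,145),20,140)
im=cv2.imread('pics/top9.png'); hsv=cv2.cvtColor(im,cv2.COLOR_BGR2HSV)
g=((hsv[:,:,1]<70)&(hsv[:,:,2]<=135)&(hsv[:,:,2]>30)).astype(np.uint8); g[:60]=0;g[275:]=0;g[:,:120]=0;g[:,420:]=0
g=cv2.morphologyEx(g,cv2.MORPH_OPEN,np.ones((3,3)))
n,l,s,ce=cv2.connectedComponentsWithStats(g)
for i in range(1,n):
    if s[i,4]<300: continue
    v,u=np.where(l==i); p=ray(c,np.c_[u,v],20)[:,:2]; r=cv2.minAreaRect(p.astype(np.float32))
    print('grey',s[i],w2b(r[0]),r[1],r[2])
E
```

```text
[364.09800948 149.50344486 139.67936997]
near
[290. 195.] [ 49   7 143] board [-39.1  -1.2]
[275.5 238.5] [2 6 6] board [-99.   27.1]
[299.5 242. ] [ 36   5 104] board [-108.4   -6.4]
mid
[271.5 146.5] [28  4 64] board [35.6 16.8]
[290.5 191.5] [ 42   6 116] board [-34.1  -2.6]
far
[272.5  96.5] [ 46   6 124] board [110.4   6.4]
[285. 142.] [35  5 85] board [39.7 -3.6]
grey [ 251   95   48   50 1906] [75.03120192  6.7399598 ] (69.1417465209961, 64.1659164428711) 8.570958137512207
grey [ 265  143   46   51 1936] [ 0.57498002 -1.89301892] (68.75716400146484, 62.89179611206055) 8.799562454223633
grey [ 332  142   45   46 1734] [ -5.77051345 -99.66110947] (63.96811294555664, 61.29170227050781) 8.371918678283691
grey [ 267  194   46   50 1929] [-73.42398127   4.55783475] (67.96220397949219, 62.86157989501953) 8.427047729492188
grey [ 151  200   49   52 1833] [-61.34744596 169.83907411] (64.25870513916016, 64.55201721191406) 15.492023468017578
```

```bash
python3 -c "
from h import *
print(arm.close_job())"
```

```text
the job is handed in; nothing more can be done
None
```

I've handed the job in: the narrow saddle lies in the trough about 100 mm from the lane centre line, and the wide stock saddle is straight in the middle lane, about 2 mm off its centre. By the final top picture the other saddles haven't moved; no verdict was shown.

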